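# Find the pump cover that rocks

## Robot

A 6-joint arm with a two-finger parallel gripper is mounted at the origin on the work surface. World frame = base frame: x ahead of the robot, y to its left, z up, the work surface at z = 0. Lengths are in m, angles in rad, forces in N, time in s.
With the tool pointing down it reaches from about 0.25 to 0.775 m from the base axis. Payload 4 kg.
Tool frame: the origin (TCP) lies midway between the tips of the shut fingers; the grasp point (between the pads) lies 19 mm behind it; z points along the fingers, y is the line along which they close (so a half turn about z gives the same grasp; the last joint's range is limited). The gripper opens to 94 mm and grips with 3 to 60 N. Pads are 16 mm wide; open, the fingers measure 119 mm over their backs; the gripper's body (75 mm by 177 mm) begins 78 mm behind the grasp point.
Start: joints at [1.152, 0.087, 1.371, -0, 1.684, -0.103], TCP at [0.171, 0.523, 0.206] pointing down, gripper open.
Joint ranges: [-3.1, 3.1], [-0.76, 2.03], [0.27, 2.55], [-1.08, 4.22], [0.17, 2.65], [-2.57, 2.57]. Speed limits (rad/s): [2.79, 2.79, 3.14, 3.14, 3.14, 3.14].

## Interface

Orientations are given as [roll, pitch, yaw] about the fixed x, y, z axes, in that order (R = Rz(yaw) Ry(pitch) Rx(roll)).
In Python, from bench import sensors, eyes, job gives the robot as it stands.
- The arm moves only by the tool arm_command, never from a script. Its argument "series" is a list of rows, each a list of 7 numbers: the opening, from 0 (shut) to 1 (fully open), then the shift along the tool's x, y, z in cm, then the turn, a rotation vector about the tool's x, y, z in rad. In form: [[fingers, dx, dy, dz, wx, wy, wz], ...]. A call has 1 to 20 rows; each row shifts and turns the commanded pose from where the row before left it, along the tool's axes as they then stand; what a row does not reach is not made up. A row lasts 1/10 s, in which the tool goes at most 50 mm and 8.59 degrees, less where a joint would pass 70% of its speed; a pose out of reach is approached as far as the arm can. A call with a gripper value outside its range is refused whole. The fingers move at their own pace and stop on an object; the grip force is fixed at half the most. Time passes only in rows, so rows that do not move let the fingers close. It gives the time, the measured TCP pose, the force and the opening at its end, in the units of the state.
- sensors.get_obs(): the state, without advancing time (a new reading comes with each control period).
- eyes.snapshot(name): name is "side" or "top"; returns the picture (400x640x3 uint8, blue, green, red); there is no depth.
- eyes.get_calibration(name): a dict with "mtx" (3x3 intrinsics, pixels), "R" (3x3) and "t" (3): a world point X has camera coordinates R X + t. Camera axes: x right, y down, z forward; pixel columns grow to the right and rows downward; lengths in m; the calibration is good to about 2 mm. A picture is of the moment at which its call begins. get_calibration takes no time and is no camera call.
- job.close_job(): hands the job in, once; it reports no verdict.
The state is a dict: "time": time; "joint_positions": joint angles; "qvel": joint speeds; "joint_torque": joint torques, N m; "tool_pos": TCP position; "ee_rot": TCP orientation; "wrist_force": force on the tool from outside, world axes, zero at the start; "wrist_torque": the same for the moment, N m; "width": finger opening in m.
Only numpy, scipy, OpenCV 4.12 (cv2) and the standard library are available. Lean on these libraries where they do the work, as an engineer would, in place of code of your own. Each camera call takes 0.05 s, during which the arm holds its last target. There are 200 camera calls.

## Task

One of the three aluminium pump covers lying on the granite surface plate is twisted: find it by pressing the corners of the covers in turn, with light fingertip pressure and never hard. When you have found it, rock it to and fro under the fingertips to be sure - press down one loose corner, then the opposite one, and do that twice over. Then lift that cover by its boss and set it down gently in the red reject tray, flat and boss up, and leave the two good covers and everything else where they lie.

Things in the scene. Friction and masses are not known exactly. Their poses are not given: they have to be found in the camera images.
- plate: dark grey granite surface plate, 300 (x) by 450 (y) by 60 mm high, fixed and level; origin at the centre of its underside on the bench, so its flat top is 60 mm above the origin
- plate_top (a point): centre of the plate's top face. A good cover stands on four lands, unyielding at every corner. The twisted one stands on two diagonal lands; the other two hang 2.5 mm clear. Pressed at such a hole with 1 to 2 N it tips 0.05 rad, the hole sinks 2 mm and the opposite one rises, until the land meets the plate; let go, it falls back level. Keep each press on for 0.2 s, at the hole, and under 30 N
- cover_a_mid (a point): one of three look-alike aluminium pump covers, lying level, boss up: flange 86 x 86 x 8 mm with a round boss 34 mm in diameter and 34 mm high on it; 46 mm high in all, about 0.3 kg. A flat 16 x 16 mm land, 4 mm high, under each corner; black bolt holes over the lands, 34 mm from the centre along its own x and y. Flange top 12 mm over the plate. Point: its centre, 23 mm over the plate, z up
- cover_b_mid (a point): one of three look-alike aluminium pump covers, lying level, boss up: flange 86 x 86 x 8 mm with a round boss 34 mm in diameter and 34 mm high on it; 46 mm high in all, about 0.3 kg. A flat 16 x 16 mm land, 4 mm high, under each corner; black bolt holes over the lands, 34 mm from the centre along its own x and y. Flange top 12 mm over the plate. Point: its centre, 23 mm over the plate, z up
- cover_c_mid (a point): one of three look-alike aluminium pump covers, lying level, boss up: flange 86 x 86 x 8 mm with a round boss 34 mm in diameter and 34 mm high on it; 46 mm high in all, about 0.3 kg. A flat 16 x 16 mm land, 4 mm high, under each corner; black bolt holes over the lands, 34 mm from the centre along its own x and y. Flange top 12 mm over the plate. Point: its centre, 23 mm over the plate, z up
- tray: red reject tray, an open square box fixed on the bench, 170 by 170 mm outside, 160 by 160 mm inside, walls 5 mm thick and 34 mm high, floor 5 mm thick; origin at the centre of its underside
- bottle_mid (a point): bystander: closed amber glass sample bottle standing on the bench, 64 mm in diameter, 170 mm high; the point is its centre, half-way up
- funnel_mid (a point): bystander: steel funnel standing mouth down on the bench, 100 mm in diameter, 100 mm high; the point is on its axis, half-way up
- wrench: bystander: steel wrench 170 mm long lying flat on the bench along its own x axis; origin under its middle
Things that resemble listed ones, but are neither listed nor needed, are in the scene too. Leave any green or turquoise look-alike of the part that bears cover_b_mid alone. Leave any blue look-alike of the part that bears cover_c_mid alone.

How it is judged:
By the outcome, as a careful person would: the job done as asked, in the order asked, and still so for the second after the job is handed in, with the robot touching nothing.
It also fails if it takes over 72 s, if anything falls off the work surface, if the arm or the gripper's body presses on something with over 40 N, if the wrist force passes 120 N, or if a joint passes its speed limit or range.

## Working session

There is one attempt and no reset: what is moved stays moved. The work goes in short steps, Python scripts to look and compute and a tool call to move; the robot and the scene stay as the last step left them, time stands still between calls to the robot, and variables do not carry over. Pictures are saved under pics/ and viewed, on a budget of 10 in all, crops included, one or two more only if the job needs it, and the job is handed in when it is done.

Besides the shell and the picture viewer there is one more tool, called after ">>>" in YAML: its name, and indented under it one key for each argument. arm_command: Moves the arm, as the interface text tells. Its arguments: {"type":"object","properties":{"series":{"type":"array","items":{"type":"array","items":{"type":"number"}}}},"required":["series"]}

```bash
mkdir -p pics; ls
python3 - <<'E'
from bench import sensors, eyes, job
import cv2
print(sensors.get_obs())
for n in("side","top"):
    cv2.imwrite(f"pics/{n}0.png",eyes.snapshot(n)); c=eyes.get_calibration(n); print(n,c)
E
```

```text
pics
{'time': 0.0, 'joint_positions': array([ 1.15190992e+00,  8.79380393e-02,  1.37222304e+00, -4.87818046e-05,
        1.68362875e+00, -1.03092759e-01]), 'qvel': array([-0.00119762, -0.00013044, -0.00132122, -0.00026826, -0.00016419,
        0.00190999]), 'joint_torque': array([ 9.43650703e-04, -3.40191472e+01, -3.02423179e+01,  7.19784549e-02,
        3.29534907e-02, -1.76598269e-04]), 'tool_pos': array([0.17060464, 0.52228898, 0.20432931]), 'ee_rot': array([-3.13940216e+00, -1.77885392e-04,  2.82579338e+00]), 'wrist_force': array([-0.2582793 , -0.21575731, -0.55622198]), 'wrist_torque': array([0.00703949, 0.0112117 , 0.02919708]), 'width': 0.0940749984950301}
side {'mtx': array([[372.15698347,   0.        , 322.71929979],
       [  0.        , 372.15698347, 200.43137651],
       [  0.        ,   0.        ,   1.        ]]), 'R': array([[ 0.74882637, -0.6625261 , -0.01783915],
       [-0.39866034, -0.42876075, -0.81069979],
       [ 0.52946104,  0.61418514, -0.58519024]]), 't': array([-0.45952891,  0.24801117,  0.86229726])}
top {'mtx': array([[402.9561888 ,   0.        , 310.83142085],
       [  0.        , 402.9561888 , 194.17186448],
       [  0.        ,   0.        ,   1.        ]]), 'R': array([[-2.94960152e-02, -9.99540827e-01, -6.93688675e-03],
       [-9.76342106e-01,  3.02972903e-02, -2.14098496e-01],
       [ 2.14210356e-01,  4.57722139e-04, -9.76787446e-01]]), 't': array([-0.07489093,  0.56585008,  0.99802206])}
```

View pics/top0.png

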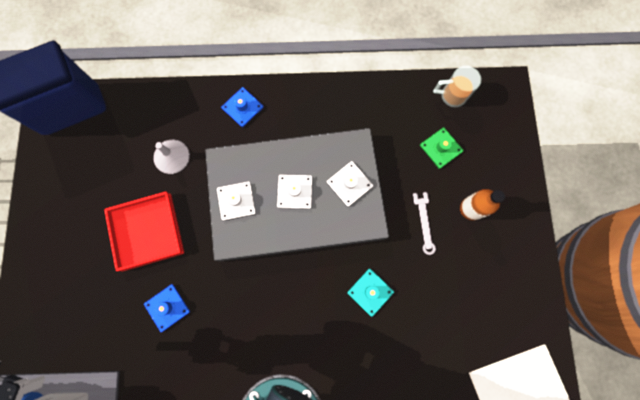

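View pics/side0.png

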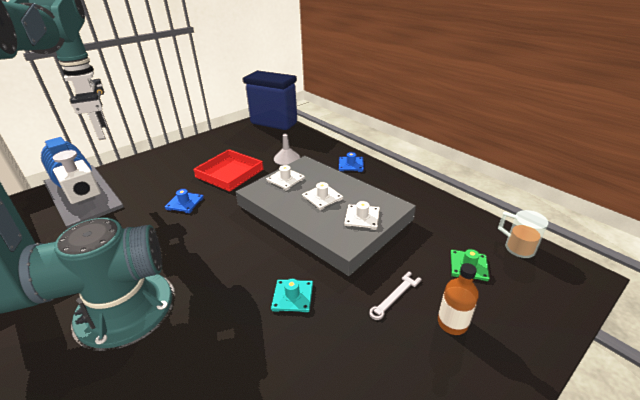

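The top view shows the red tray at about (145,232) and three white covers on the plate at about (236,201), (295,191) and (350,184). The look-alikes are blue at (242,107) and (166,308), green at (441,148) and turquoise at (371,292), all off the plate. By the description I choose the three white covers. Next I check them in a close crop and measure the holes.

```bash
cat > h.py <<'E'
import numpy as np, cv2
from scipy.optimize import least_squares
from bench import sensors, eyes, job
def back(n,uv,z):
    c=eyes.get_calibration(n); d=c["R"].T@np.linalg.inv(c["mtx"])@np.array([*uv,1.]); o=-c["R"].T@c["t"]
    return o+d*(z-o[2])/d[2]
def proj(n,X):
    c=eyes.get_calibration(n); p=(c["mtx"]@(c["R"]@np.atleast_2d(X).T+c["t"][:,None])).T
    return p[:,:2]/p[:,2:]
def flange(n,mask,z):
    "square fit to outline of the white blob, back-projected to z"
    k=max(cv2.findContours(mask,cv2.RETR_EXTERNAL,cv2.CHAIN_APPROX_NONE)[0],key=cv2.contourArea)[:,0]
    P=np.array([back(n,q,z)[:2] for q in k]).astype(np.float32)
    return cv2.minAreaRect(P)
E
python3 - <<'E'
from h import *
im=cv2.imread("pics/top0.png"); g=cv2.cvtColor(im,cv2.COLOR_BGR2GRAY)
hsv=cv2.cvtColor(im,cv2.COLOR_BGR2HSV)
m=((g>165)&(hsv[...,1]<60)).astype(np.uint8)*255
for nm,(u,v) in dict(L=(236,201),M=(295,191),R=(350,184)).items():
    mm=np.zeros_like(m); mm[v-28:v+28,u-28:u+28]=m[v-28:v+28,u-28:u+28]
    print(nm,flange("top",mm,.072))
red=((hsv[...,2]>90)&(hsv[...,1]>150)&((hsv[...,0]<8)|(hsv[...,0]>172))).astype(np.uint8)*255
red[:,:90]=0;red[:,200:]=0
print("tray",flange("top",red,.034))
pl=((g>60)&(g<110)&(hsv[...,1]<40)).astype(np.uint8)*255; pl[:,:195]=0; pl[:,395:]=0; pl[:125]=0; pl[265:]=0
pl=cv2.morphologyEx(pl|m*(pl>=0),cv2.MORPH_OPEN,np.ones((5,5)))
print("plate",flange("top",pl,.06))
cv2.imwrite("pics/crop1.png",cv2.resize(im[155:235,200:390],None,fx=4,fy=4,interpolation=cv2.INTER_CUBIC))
E
```

```text
L ((0.5512544512748718, 0.10510008037090302), (0.09145138412714005, 0.09072475880384445), 9.935271263122559)
M ((0.5711845755577087, -0.047437019646167755), (0.09062331169843674, 0.09086120873689651), 88.2015151977539)
R ((0.5876020789146423, -0.19301685690879822), (0.09026624262332916, 0.09106013923883438), 37.606903076171875)
tray ((0.4854576587677002, 0.3563821017742157), (0.1800236999988556, 0.18365369737148285), 14.68967056274414)
plate ((1.065193772315979, -0.12591713666915894), (1.8790974617004395, 0.16435125470161438), 87.99818420410156)
```

View pics/crop1.png

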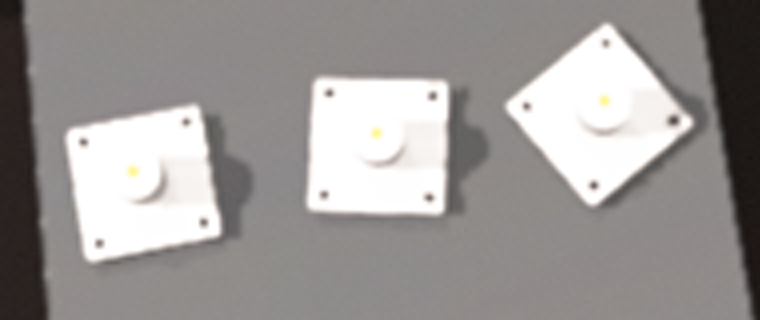

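```bash
cat >> h.py <<'E'
# hole pixels in crop1 (4x, offset 200,155)
H={'L':[(83,142),(186,122),(204,222),(99,244)],'M':[(329,93),(433,96),(429,198),(324,195)],'R':[(606,43),(673,120),(593,185),(527,106)]}
g4=np.array([[34,34],[34,-34],[-34,-34],[-34,34]])/1e3
def cover(k):
    im=cv2.cvtColor(cv2.imread("pics/top0.png"),cv2.COLOR_BGR2GRAY).astype(float)
    P=[]
    for (a,b) in H[k]:
        u,v=(a+.5)/4-.5+200,(b+.5)/4-.5+155
        i,j=int(round(v)),int(round(u)); w=im[i-2:i+3,j-2:j+3]; w=np.clip(w.max()-w-15,0,None)
        yy,xx=np.mgrid[i-2:i+3,j-2:j+3]; P.append(back("top",((w*xx).sum()/w.sum(),(w*yy).sum()/w.sum()),.072)[:2])
    P=np.array(P); c=P.mean(0)
    # image order is clockwise from upper-left => (+x,+y),(+x,-y),(-x,-y),(-x,+y)
    a=np.angle(np.sum((P-c)@[1,1j]*np.conj(g4@[1,1j])))
    Rm=np.array([[np.cos(a),-np.sin(a)],[np.sin(a),np.cos(a)]]); F=c+g4@Rm.T
    return c,a,F,np.abs(F-P).max()
def state():
    s=sensors.get_obs(); print({k:np.round(s[k],4) for k in("time","tool_pos","ee_rot","wrist_force","width","joint_positions")})
E
python3 - <<'E'
from h import *
np.set_printoptions(suppress=True,precision=4)
for k in H:
    c,a,F,e=cover(k); print(k,c,"yaw",round(a,3),"res",round(e,4)); print(F)
E
```

```text
L [0.5513 0.1043] yaw 0.171 res 0.0002
[[0.579  0.1436]
 [0.5906 0.0766]
 [0.5236 0.065 ]
 [0.512  0.132 ]]
M [ 0.5713 -0.049 ] yaw -0.061 res 0.0002
[[ 0.6073 -0.0172]
 [ 0.6032 -0.085 ]
 [ 0.5353 -0.0809]
 [ 0.5395 -0.013 ]]
R [ 0.5879 -0.194 ] yaw -0.915 res 0.0002
[[ 0.6356 -0.2002]
 [ 0.5817 -0.2417]
 [ 0.5402 -0.1878]
 [ 0.5941 -0.1464]]
```

>>> arm_command:
  series:
    - [0,0,0,0,0,0,-0.105]
    - [0,0,0,0,0,0,-0.105]
    - [0,0,0,0,0,0,-0.106]
    - [0,-3.4,-3.15,0,0,0,0]
    - [0,-3.4,-3.15,0,0,0,0]
    - [0,-3.4,-3.15,0,0,0,0]
    - [0,-3.4,-3.15,0,0,0,0]
    - [0,-3.4,-3.15,0,0,0,0]
    - [0,-3.4,-3.15,0,0,0,0]
    - [0,-3.4,-3.15,0,0,0,0]
    - [0,-3.4,-3.15,0,0,0,0]
    - [0,-3.4,-3.15,0,0,0,0]
    - [0,-3.4,-3.15,0,0,0,0]
    - [0,-3.4,-3.15,0,0,0,0]
    - [0,-3.4,-3.15,0,0,0,0]
    - [0,0,0,0,0,0,0]
    - [0,0,0,0,0,0,0]

```text
time: 1.8
tool_pos: [0.5789, 0.1441, 0.2042]
ee_rot: [3.141, -0.003, 3.14]
wrist_force: [-1.0, 0.3, 0.8]
width: 0.0002
```

>>> arm_command:
  series:
    - [0,0,0,4,0,0,0]
    - [0,0,0,4,0,0,0]
    - [0,0,0,3.4,0,0,0]
    - [0,0,0,0.8,0,0,0]
    - [0,0,0,0.3,0,0,0]
    - [0,0,0,0,0,0,0]
    - [0,0,0,0,0,0,0]

```text
time: 2.5
tool_pos: [0.5804, 0.1455, 0.0832]
ee_rot: [3.141, 0.005, -3.141]
wrist_force: [0.6, 0.1, -0.1]
width: 0.0009
```

Run:
```python
from h import *
state(); a=eyes.snapshot("side")[140:260,220:420]; b=eyes.snapshot("top")[120:240,190:390]
cv2.imwrite("pics/c2.png",cv2.resize(np.vstack([a,b]),None,fx=2.5,fy=2.5,interpolation=cv2.INTER_CUBIC)) if 0 else cv2.imwrite("pics/c2.png",cv2.resize(a,None,fx=4,fy=4,interpolation=cv2.INTER_CUBIC))
print(proj("side",[.579,.1436,.072]))
```

```text
{'time': np.float64(2.5), 'tool_pos': array([0.5804, 0.1455, 0.0832]), 'ee_rot': array([ 3.1408,  0.0046, -3.1409]), 'wrist_force': array([ 0.6449,  0.1111, -0.0955]), 'width': np.float64(0.0009), 'joint_positions': array([ 1.5080e-01,  2.4320e-01,  1.4367e+00,  1.0000e-04,  1.4570e+00,
       -1.4207e+00])}
[[285.23104819 168.95562688]]
```

View pics/c2.png

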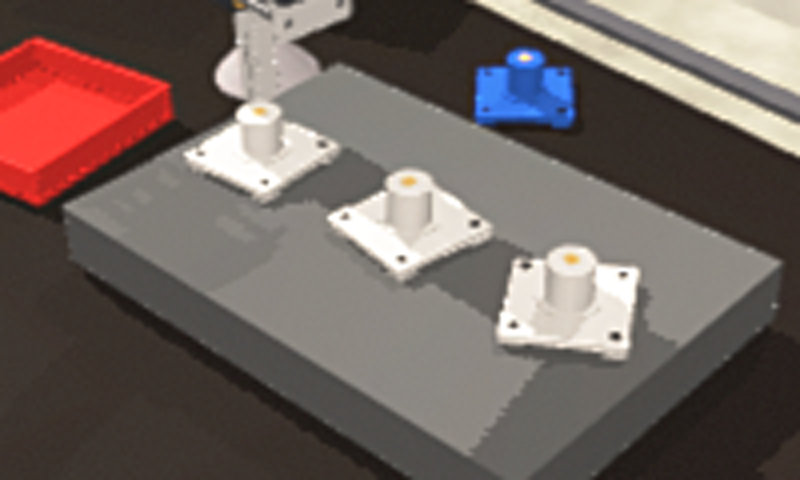

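The crop shows the closed fingers behind the left cover's boss, over its far-left hole, with the three white covers lying level on the plate. I go on down in small steps.

>>> arm_command:
  series:
    - [0,0,0,0.4,0,0,0]
    - [0,0,0,0.4,0,0,0]
    - [0,0,0,0.1,0,0,0]
    - [0,0,0,0,0,0,0]

```text
time: 3.0
tool_pos: [0.5792, 0.1449, 0.0723]
ee_rot: [3.141, 0.001, -3.142]
wrist_force: [-1.4, -0.0, 3.8]
width: 0.0002
```

>>> arm_command:
  series:
    - [0,0,0,0.05,0,0,0]
    - [0,0,0,0.05,0,0,0]

```text
time: 3.2
tool_pos: [0.5793, 0.1449, 0.0722]
ee_rot: [3.141, 0.001, -3.141]
wrist_force: [-3.1, -0.1, 9.4]
width: 0.001
```

>>> arm_command:
  series:
    - [0,0,0,0.05,0,0,0]
    - [0,0,0,0,0,0,0]

```text
time: 3.4
tool_pos: [0.5793, 0.1449, 0.0722]
ee_rot: [3.141, 0.002, -3.141]
wrist_force: [-2.8, -0.9, 9.5]
width: 0.0006
```

Corner 1 of the left cover is unyielding: 9.5 N with z still at 72.2 mm. Next is the adjacent corner.

>>> arm_command:
  series:
    - [0,0,0,-0.6,0,0,0]
    - [0,0,0,-0.6,0,0,0]
    - [0,-0.3,-1.7,0,0,0,0]
    - [0,-0.3,-1.7,0,0,0,0]
    - [0,-0.3,-1.7,0,0,0,0]
    - [0,-0.25,-1.7,0,0,0,0]
    - [0,0,0,0,0,0,0]
    - [0,0,0,0.4,0,0,0]
    - [0,0,0,0.4,0,0,0]
    - [0,0,0,0.2,0,0,0]
    - [0,0,0,0,0,0,0]

```text
time: 4.5
tool_pos: [0.5901, 0.0774, 0.0723]
ee_rot: [-3.141, -0.0, -3.14]
wrist_force: [-2.6, -1.0, 3.0]
width: 0.0004
```

>>> arm_command:
  series:
    - [0,0,0,0.1,0,0,0]
    - [0,0,0,0.1,0,0,0]
    - [0,0,0,0,0,0,0]

```text
time: 4.8
tool_pos: [0.5902, 0.0774, 0.0722]
ee_rot: [-3.141, 0.0, -3.14]
wrist_force: [-4.3, -0.6, 9.6]
width: 0.0005
```

The left cover is good: two adjacent corners are firm. Now the middle cover.

>>> arm_command:
  series:
    - [0,0,0,-0.6,0,0,0]
    - [0,0,0,-0.6,0,0,0]
    - [0,-0.42,-2.38,0,0,0,0]
    - [0,-0.43,-2.38,0,0,0,0]
    - [0,-0.43,-2.38,0,0,0,0]
    - [0,-0.43,-2.38,0,0,0,0]
    - [0,0,0,0,0,0,0]
    - [0,0,0,0.4,0,0,0]
    - [0,0,0,0.4,0,0,0]
    - [0,0,0,0.2,0,0,0]
    - [0,0,0,0,0,0,0]

```text
time: 5.9
tool_pos: [0.6072, -0.0171, 0.0723]
ee_rot: [3.141, -0.0, -3.14]
wrist_force: [-1.4, -0.1, 2.6]
width: 0.0006
```

>>> arm_command:
  series:
    - [0,0,0,0.1,0,0,0]
    - [0,0,0,0.1,0,0,0]
    - [0,0,0,0,0,0,0]

```text
time: 6.2
tool_pos: [0.6073, -0.0171, 0.0722]
ee_rot: [3.141, 0.0, -3.14]
wrist_force: [-4.3, 1.5, 9.8]
width: 0.0005
```

Firm. M's adjacent hole 2 is at (0.6032, -0.085).

>>> arm_command:
  series:
    - [0,0,0,-0.6,0,0,0]
    - [0,0,0,-0.6,0,0,0]
    - [0,0.1,-1.7,0,0,0,0]
    - [0,0.1,-1.7,0,0,0,0]
    - [0,0.1,-1.7,0,0,0,0]
    - [0,0.1,-1.7,0,0,0,0]
    - [0,0,0,0,0,0,0]
    - [0,0,0,0.4,0,0,0]
    - [0,0,0,0.4,0,0,0]
    - [0,0,0,0.2,0,0,0]
    - [0,0,0,0,0,0,0]

```text
time: 7.3
tool_pos: [0.6034, -0.0858, 0.0723]
ee_rot: [-3.141, -0.0, -3.14]
wrist_force: [-0.6, -0.8, 3.1]
width: 0.0005
```

>>> arm_command:
  series:
    - [0,0,0,0.1,0,0,0]
    - [0,0,0,0.1,0,0,0]
    - [0,0,0,0,0,0,0]

```text
time: 7.6
tool_pos: [0.6035, -0.0857, 0.0722]
ee_rot: [-3.141, 0.0, -3.14]
wrist_force: [-4.9, -0.2, 9.7]
width: 0.0008
```

M is firm at both, so R is suspect. R hole 4 is at (0.5941, -0.1464).

>>> arm_command:
  series:
    - [0,0,0,-0.6,0,0,0]
    - [0,0,0,-0.6,0,0,0]
    - [0,0.24,-1.52,0,0,0,0]
    - [0,0.24,-1.52,0,0,0,0]
    - [0,0.23,-1.52,0,0,0,0]
    - [0,0.23,-1.52,0,0,0,0]
    - [0,0,0,0,0,0,0]
    - [0,0,0,0.4,0,0,0]
    - [0,0,0,0.4,0,0,0]
    - [0,0,0,0.2,0,0,0]
    - [0,0,0,0,0,0,0]

```text
time: 8.7
tool_pos: [0.5941, -0.1466, 0.0723]
ee_rot: [-3.141, -0.0, -3.14]
wrist_force: [-1.2, -0.8, 1.3]
width: 0.0002
```

>>> arm_command:
  series:
    - [0,0,0,0.1,0,0,0]
    - [0,0,0,0.1,0,0,0]
    - [0,0,0,0,0,0,0]

```text
time: 9.0
tool_pos: [0.5942, -0.1466, 0.0722]
ee_rot: [-3.141, 0.001, -3.141]
wrist_force: [-3.9, 0.8, 9.8]
width: 0.0006
```

Firm. Next is R's adjacent hole 1 at (0.6356, -0.2002), going around outside the flange corner to clear the boss.

>>> arm_command:
  series:
    - [0,0,0,-0.6,0,0,0]
    - [0,0,0,-0.6,0,0,0]
    - [0,-2.1,0,0,0,0,0]
    - [0,-2.05,-0.8,0,0,0,0]
    - [0,0,-2.3,0,0,0,0]
    - [0,0,-2.26,0,0,0,0]
    - [0,0,0,0,0,0,0]
    - [0,0,0,0.4,0,0,0]
    - [0,0,0,0.4,0,0,0]
    - [0,0,0,0.2,0,0,0]
    - [0,0,0,0,0,0,0]

```text
time: 10.1
tool_pos: [0.6355, -0.1995, 0.0715]
ee_rot: [3.141, -0.001, -3.14]
wrist_force: [0.0, -0.5, -0.3]
width: 0.0004
```

>>> arm_command:
  series:
    - [0,0,0,0.1,0,0,0]
    - [0,0,0,0.1,0,0,0]
    - [0,0,0,0,0,0,0]

```text
time: 10.4
tool_pos: [0.636, -0.2003, 0.0705]
ee_rot: [3.141, 0.001, -3.141]
wrist_force: [0.3, 1.6, 2.5]
width: 0.0003
```

It sinks, with only 2.5 N at 70.5 mm. I press a little more until the land meets the plate.

>>> arm_command:
  series:
    - [0,0,0,0.1,0,0,0]
    - [0,0,0,0.05,0,0,0]
    - [0,0,0,0,0,0,0]
    - [0,0,0,0,0,0,0]

```text
time: 10.8
tool_pos: [0.636, -0.2004, 0.0703]
ee_rot: [3.141, 0.001, -3.141]
wrist_force: [-0.8, 2.6, 6.4]
width: 0.0002
```

Run:
```python
from h import *
state(); a=eyes.snapshot("side")[165:245,310:430]
cv2.imwrite("pics/c3.png",cv2.resize(a,None,fx=6,fy=6,interpolation=cv2.INTER_CUBIC))
```

```text
{'time': np.float64(10.8), 'tool_pos': array([ 0.636 , -0.2004,  0.0703]), 'ee_rot': array([ 3.1413e+00,  1.5000e-03, -3.1412e+00]), 'wrist_force': array([-0.7502,  2.6021,  6.3652]), 'width': np.float64(0.0002), 'joint_positions': array([-3.9060e-01,  4.0090e-01,  1.2597e+00,  8.0000e-04,  1.4798e+00,
       -1.9618e+00])}
```

View pics/c3.png

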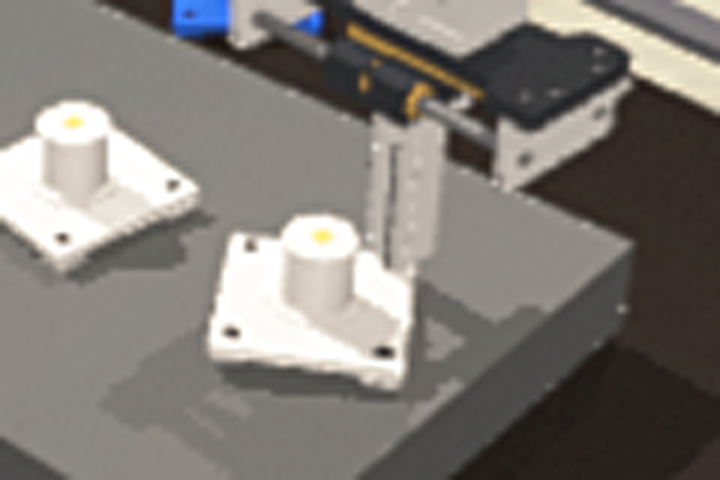

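The picture shows the fingers on the far-right hole of the right cover (about (400,265) in the crop), with the cover tipped down there and the near-left edge raised. I release it and start the rocking with opposite hole 3, going over the boss.

>>> arm_command:
  series:
    - [0,0,0,-0.3,0,0,0]
    - [0,0,0,-1.5,0,0,0]
    - [0,0,0,-3.0,0,0,0]
    - [0,0,0,0,0,0,0]
    - [0,3.2,0.42,0,0,0,0]
    - [0,3.2,0.42,0,0,0,0]
    - [0,3.18,0.42,0,0,0,0]
    - [0,0,0,2.0,0,0,0]
    - [0,0,0,1.4,0,0,0]
    - [0,0,0,0.2,0,0,0]
    - [0,0,0,0.4,0,0,0]
    - [0,0,0,0.3,0,0,0]
    - [0,0,0,0.2,0,0,0]
    - [0,0,0,0.1,0,0,0]
    - [0,0,0,0.1,0,0,0]
    - [0,0,0,0,0,0,0]

```text
time: 12.45
tool_pos: [0.5401, -0.1882, 0.0705]
ee_rot: [-3.141, 0.001, -3.141]
wrist_force: [-1.7, 0.5, 3.7]
width: 0.0003
```

>>> arm_command:
  series:
    - [0,0,0,0.1,0,0,0]
    - [0,0,0,0,0,0,0]
    - [0,0,0,0,0,0,0]
    - [0,0,0,0,0,0,0]

```text
time: 12.85
tool_pos: [0.5401, -0.1882, 0.0704]
ee_rot: [-3.141, 0.001, -3.141]
wrist_force: [-4.1, 0.9, 7.0]
width: 0.0004
```

Hole 3 also sinks, to 70.4 mm. Now hole 1 again, using the same rows reversed.

>>> arm_command:
  series:
    - [0,0,0,-0.3,0,0,0]
    - [0,0,0,-1.5,0,0,0]
    - [0,0,0,-3.0,0,0,0]
    - [0,0,0,0,0,0,0]
    - [0,-3.2,-0.4,0,0,0,0]
    - [0,-3.2,-0.4,0,0,0,0]
    - [0,-3.16,-0.4,0,0,0,0]
    - [0,0,0,2.0,0,0,0]
    - [0,0,0,1.4,0,0,0]
    - [0,0,0,0.2,0,0,0]
    - [0,0,0,0.4,0,0,0]
    - [0,0,0,0.3,0,0,0]
    - [0,0,0,0.2,0,0,0]
    - [0,0,0,0.1,0,0,0]
    - [0,0,0,0.1,0,0,0]
    - [0,0,0,0.1,0,0,0]
    - [0,0,0,0,0,0,0]
    - [0,0,0,0,0,0,0]
    - [0,0,0,0,0,0,0]

```text
time: 14.75
tool_pos: [0.6361, -0.2003, 0.0703]
ee_rot: [-3.141, 0.002, -3.141]
wrist_force: [-1.1, 0.8, 5.3]
width: 0.0003
```

>>> arm_command:
  series:
    - [0,0,0,-0.3,0,0,0]
    - [0,0,0,-1.5,0,0,0]
    - [0,0,0,-3.0,0,0,0]
    - [0,0,0,0,0,0,0]
    - [0,3.2,0.4,0,0,0,0]
    - [0,3.2,0.4,0,0,0,0]
    - [0,3.16,0.4,0,0,0,0]
    - [0,0,0,2.0,0,0,0]
    - [0,0,0,1.4,0,0,0]
    - [0,0,0,0.2,0,0,0]
    - [0,0,0,0.4,0,0,0]
    - [0,0,0,0.3,0,0,0]
    - [0,0,0,0.2,0,0,0]
    - [0,0,0,0.1,0,0,0]
    - [0,0,0,0.1,0,0,0]
    - [0,0,0,0.1,0,0,0]
    - [0,0,0,0,0,0,0]
    - [0,0,0,0,0,0,0]
    - [0,0,0,0,0,0,0]

```text
time: 16.65
tool_pos: [0.5401, -0.1882, 0.0704]
ee_rot: [-3.141, 0.001, -3.141]
wrist_force: [-3.2, 1.8, 6.3]
width: 0.0003
```

>>> arm_command:
  series:
    - [0,0,0,-0.3,0,0,0]
    - [0,0,0,-1.5,0,0,0]
    - [0,0,0,-3.0,0,0,0]
    - [0,0,0,0,0,0,0]
    - [0,-3.2,-0.4,0,0,0,0]
    - [0,-3.2,-0.4,0,0,0,0]
    - [0,-3.16,-0.4,0,0,0,0]
    - [0,0,0,2.0,0,0,0]
    - [0,0,0,1.4,0,0,0]
    - [0,0,0,0.2,0,0,0]
    - [0,0,0,0.4,0,0,0]
    - [0,0,0,0.3,0,0,0]
    - [0,0,0,0.2,0,0,0]
    - [0,0,0,0.1,0,0,0]
    - [0,0,0,0.1,0,0,0]
    - [0,0,0,0.1,0,0,0]
    - [0,0,0,0,0,0,0]
    - [0,0,0,0,0,0,0]
    - [0,0,0,0,0,0,0]

```text
time: 18.55
tool_pos: [0.6361, -0.2003, 0.0703]
ee_rot: [-3.141, 0.002, -3.141]
wrist_force: [-1.6, 1.1, 5.2]
width: 0.0006
```

Rocking confirmed: holes 3, 1, 3 and 1 all sank to 70.3–70.4 mm with about 5–7 N. Next I lift clear, centre over the boss, open and descend.

>>> arm_command:
  series:
    - [0,0,0,-0.3,0,0,0]
    - [0,0,0,-1.5,0,0,0]
    - [0,0,0,-3.0,0,0,0]
    - [0,0,0,-4.0,0,0,0]
    - [0.7,2.42,0.32,0,0,0,0]
    - [0.7,2.4,0.31,0,0,0,0]
    - [0.7,0,0,0,0,0,0]
    - [0.7,0,0,0,0,0,0]
    - [0.7,0,0,0,0,0,0]
    - [0.7,0,0,0,0,0,0]

```text
time: 19.55
tool_pos: [0.588, -0.1938, 0.1562]
ee_rot: [3.141, -0.0, -3.141]
wrist_force: [0.0, -0.4, -0.1]
width: 0.0453
```

Run:
```python
from h import *
state(); a=eyes.snapshot("side")[145:245,300:450]
cv2.imwrite("pics/c4.png",cv2.resize(a,None,fx=5,fy=5,interpolation=cv2.INTER_CUBIC))
print((proj("side",[[.5879,-.194,.106],[.5879,-.194,.155]])-[300,145])*5)
```

```text
{'time': np.float64(19.55), 'tool_pos': array([ 0.588 , -0.1938,  0.1562]), 'ee_rot': array([ 3.1413e+00, -1.0000e-04, -3.1411e+00]), 'wrist_force': array([ 0.0113, -0.373 , -0.0695]), 'width': np.float64(0.0453), 'joint_positions': array([-4.1010e-01,  2.5460e-01,  1.2756e+00,  2.0000e-04,  1.6116e+00,
       -1.9814e+00])}
[[314.8755494  297.565361  ]
 [319.17662529 221.4708062 ]]
```

View pics/c4.png

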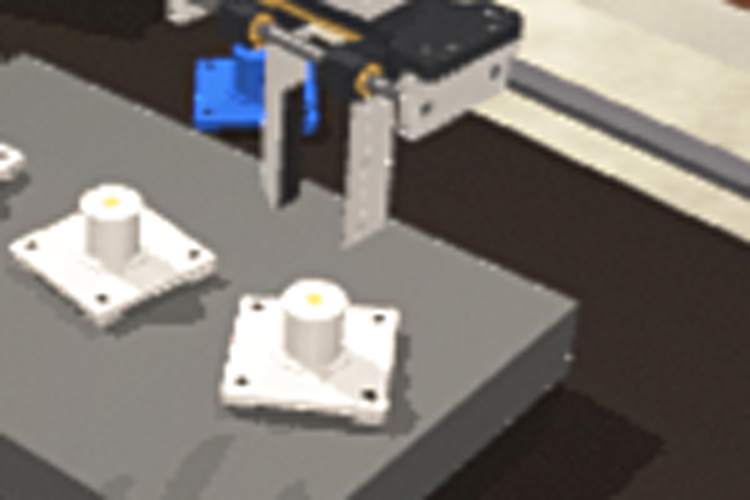

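The boss top at (314,298) matches the predicted (315,298), and the fingers straddle it above. I descend and grip.

>>> arm_command:
  series:
    - [0.7,0,0,0,0,0,0]
    - [0.7,0,0,0,0,0,0]
    - [0.7,0,0,2,0,0,0]
    - [0.7,0,0,2,0,0,0]
    - [0.7,0,0,2,0,0,0]
    - [0.7,0,0,1,0,0,0]
    - [0.7,0,0,0.7,0,0,0]
    - [0.7,0,0,0,0,0,0]
    - [0.7,0,0,0,0,0,0]

```text
time: 20.5
tool_pos: [0.5878, -0.194, 0.0804]
ee_rot: [-3.141, 0.001, -3.141]
wrist_force: [-0.6, 0.1, -0.9]
width: 0.0655
```

>>> arm_command:
  series:
    - [0,0,0,0,0,0,0]
    - [0,0,0,0,0,0,0]
    - [0,0,0,0,0,0,0]
    - [0,0,0,0,0,0,0]
    - [0,0,0,0,0,0,0]
    - [0,0,0,0,0,0,0]
    - [0,0,0,0,0,0,0]
    - [0,0,0,0,0,0,0]

```text
time: 21.3
tool_pos: [0.5874, -0.1938, 0.0797]
ee_rot: [3.141, 0.0, -3.141]
wrist_force: [-0.1, 0.3, 2.0]
width: 0.0337
```

>>> arm_command:
  series:
    - [0,0,0,-0.3,0,0,0]
    - [0,0,0,-0.7,0,0,0]
    - [0,0,0,-1.5,0,0,0]
    - [0,0,0,-2.5,0,0,0]
    - [0,0,0,-3,0,0,0]
    - [0,0,0,-3,0,0,0]
    - [0,0,0,-2,0,0,0]
    - [0,0,0,-1,0,0,0]
    - [0,0,0,0,0,0,0]
    - [0,0,0,0,0,0,0]

```text
time: 22.3
tool_pos: [0.5869, -0.1937, 0.2186]
ee_rot: [3.141, -0.001, -3.141]
wrist_force: [0.8, 0.5, -3.0]
width: 0.0333
```

Run:
```python
from h import *
state()
im=cv2.imread("pics/top0.png"); hsv=cv2.cvtColor(im,cv2.COLOR_BGR2HSV)
red=((hsv[...,2]>90)&(hsv[...,1]>150)&((hsv[...,0]<8)|(hsv[...,0]>172))).astype(np.uint8)*255
red[:,:90]=0;red[:,200:]=0
k=max(cv2.findContours(red,cv2.RETR_EXTERNAL,cv2.CHAIN_APPROX_NONE)[0],key=cv2.contourArea)[:,0]
q=cv2.approxPolyDP(k,8,True)[:,0]; print(q.tolist())
for p in q: print(p,back("top",p,.034)[:2].round(4),back("top",p,0)[:2].round(4))
# model fit: hull of projected tray silhouette
from scipy.spatial import ConvexHull
hull=cv2.convexHull(k.astype(np.float32))
def sil(p):
    c,s=np.cos(p[2]),np.sin(p[2]); B=np.array([[x,y,z] for x in(-.085,.085) for y in(-.085,.085) for z in(0,.034)])
    B[:,:2]=B[:,:2]@np.array([[c,s],[-s,c]])+p[:2]; return cv2.convexHull(proj("top",B).astype(np.float32))
f=lambda p:[cv2.pointPolygonTest(sil(p),tuple(map(float,x[0])),True) for x in hull]
r=least_squares(f,[.485,.356,.256],diff_step=1e-3); print(r.x,np.abs(r.fun).max())
```

```text
{'time': np.float64(22.3), 'tool_pos': array([ 0.5869, -0.1937,  0.2186]), 'ee_rot': array([ 3.1410e+00, -1.2000e-03, -3.1414e+00]), 'wrist_force': array([ 0.8175,  0.517 , -3.0468]), 'width': np.float64(0.0333), 'joint_positions': array([-4.1050e-01,  2.3940e-01,  1.1710e+00,  1.0000e-04,  1.7326e+00,
       -1.9814e+00])}
[[166, 191], [104, 209], [116, 271], [183, 253]]
[166 191] [0.5902 0.2999] [0.5983 0.3124]
[104 209] [0.5457 0.4643] [0.5524 0.4822]
[116 271] [0.3808 0.4199] [0.3822 0.4363]
[183 253] [0.422  0.2473] [0.4247 0.2582]
[0.48659323 0.3617967  0.25716542] 0.909768378123844
```

Weight 3.0 N is held and the tray centre is at (0.487, 0.362). Now I carry the cover across and turn it to line up with the tray.

>>> arm_command:
  series:
    - [0,0.18,1,0,0,0,0]
    - [0,0.45,2.5,0,0,0,0]
    - [0,0.72,4,0,0,0,0]
    - [0,0.72,4,0,0,0,0]
    - [0,0.72,4,0,0,0,0]
    - [0,0.72,4,0,0,0,0]
    - [0,0.72,4,0,0,0,0]
    - [0,0.72,4,0,0,0,0]
    - [0,0.72,4,0,0,0,0]
    - [0,0.72,4,0,0,0,0]
    - [0,0.72,4,0,0,0,0]
    - [0,0.72,4,0,0,0,0]
    - [0,0.72,4,0,0,0,0]
    - [0,0.72,4,0,0,0,0]
    - [0,0.5,2.5,0,0,0,0]
    - [0,0.26,1.5,0,0,0,0]
    - [0,0,0,0,0,0,0.1]
    - [0,0,0,0,0,0,0.15]
    - [0,0,0,0,0,0,0.15]
    - [0,0,0,0,0,0,0]

```text
time: 24.3
tool_pos: [0.4865, 0.3606, 0.2185]
ee_rot: [-3.14, -0.001, 2.742]
wrist_force: [0.0, -0.8, -2.6]
width: 0.0336
```

Run:
```python
from h import *
state(); a=eyes.snapshot("side")[60:220,150:350]; 
cv2.imwrite("pics/c5.png",cv2.resize(a,None,fx=3.5,fy=3.5,interpolation=cv2.INTER_CUBIC))
```

```text
{'time': np.float64(24.3), 'tool_pos': array([0.4865, 0.3606, 0.2185]), 'ee_rot': array([-3.1399e+00, -9.0000e-04,  2.7416e+00]), 'wrist_force': array([ 0.0114, -0.773 , -2.5937]), 'width': np.float64(0.0336), 'joint_positions': array([ 5.4450e-01,  2.1140e-01,  1.2046e+00, -3.0000e-04,  1.7275e+00,
       -6.2630e-01])}
```

View pics/c5.png

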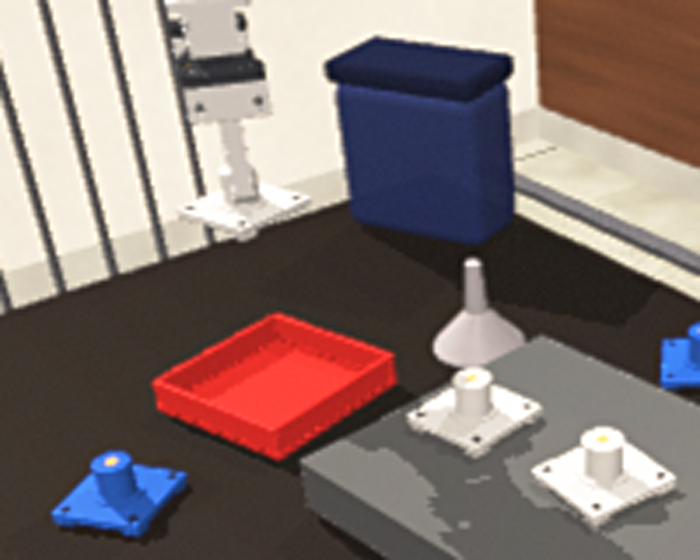

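The cover is held level above the tray, and the funnel and the other covers are undisturbed. I lower it.

>>> arm_command:
  series:
    - [0,0,0,2,0,0,0]
    - [0,0,0,4,0,0,0]
    - [0,0,0,4,0,0,0]
    - [0,0,0,4,0,0,0]
    - [0,0,0,2.5,0,0,0]
    - [0,0,0,1,0,0,0]
    - [0,0,0,0.8,0,0,0]
    - [0,0,0,0,0,0,0]
    - [0,0,0,0,0,0,0]
    - [0,0,0,0,0,0,0]

```text
time: 25.35
tool_pos: [0.4881, 0.3619, 0.0386]
ee_rot: [3.139, 0.002, 2.742]
wrist_force: [-0.2, 0.3, -2.0]
width: 0.0336
```

>>> arm_command:
  series:
    - [0,0,0,0.2,0,0,0]
    - [0,0,0,0.2,0,0,0]
    - [0,0,0,0.1,0,0,0]
    - [0,0,0,0,0,0,0]
    - [0,0,0,0,0,0,0]

```text
time: 25.85
tool_pos: [0.4868, 0.3612, 0.0314]
ee_rot: [-3.142, -0.0, 2.742]
wrist_force: [0.2, 0.8, -2.3]
width: 0.0335
```

>>> arm_command:
  series:
    - [0,0,0,0.15,0,0,0]
    - [0,0,0,0.15,0,0,0]
    - [0,0,0,0.1,0,0,0]
    - [0,0,0,0,0,0,0]
    - [0,0,0,0,0,0,0]

```text
time: 26.35
tool_pos: [0.4868, 0.3612, 0.0274]
ee_rot: [-3.142, -0.0, 2.742]
wrist_force: [0.3, -0.0, -1.6]
width: 0.0335
```

>>> arm_command:
  series:
    - [0,0,0,0.1,0,0,0]
    - [0,0,0,0.1,0,0,0]
    - [0,0,0,0,0,0,0]
    - [0,0,0,0,0,0,0]

```text
time: 26.75
tool_pos: [0.4868, 0.3612, 0.0254]
ee_rot: [-3.142, -0.0, 2.742]
wrist_force: [-0.1, -0.4, -2.5]
width: 0.0338
```

>>> arm_command:
  series:
    - [0,0,0,0.05,0,0,0]
    - [0,0,0,0.05,0,0,0]
    - [0,0,0,0,0,0,0]
    - [0,0,0,0,0,0,0]

```text
time: 27.15
tool_pos: [0.4869, 0.3612, 0.0247]
ee_rot: [3.141, 0.0, 2.742]
wrist_force: [-0.3, -0.1, -1.3]
width: 0.0333
```

>>> arm_command:
  series:
    - [0,0,0,0.05,0,0,0]
    - [0,0,0,0,0,0,0]
    - [0,0,0,0,0,0,0]

```text
time: 27.45
tool_pos: [0.487, 0.3612, 0.0247]
ee_rot: [3.141, 0.0, 2.742]
wrist_force: [-2.3, -1.2, 3.0]
width: 0.0329
```

It touched down: z stays at 24.7 mm as predicted, and the force went to +3 N. I open and retreat.

>>> arm_command:
  series:
    - [0.6,0,0,0,0,0,0]
    - [0.6,0,0,0,0,0,0]
    - [0.6,0,0,0,0,0,0]
    - [0.6,0,0,0,0,0,0]
    - [0.6,0,0,0,0,0,0]
    - [0.6,0,0,-0.5,0,0,0]
    - [0.6,0,0,-1.5,0,0,0]
    - [0.6,0,0,-3,0,0,0]
    - [0.6,0,0,-4,0,0,0]
    - [0.6,0,0,-4,0,0,0]
    - [0.6,0,0,-4,0,0,0]
    - [0.6,0,0,-2,0,0,0]
    - [0.6,4,0,0,0,0,0]
    - [0.6,4,0,0,0,0,0]
    - [0.6,4,0,0,0,0,0]
    - [0.6,0,0,0,0,0,0]
    - [0.6,0,0,0,0,0,0]

```text
time: 29.15
tool_pos: [0.3761, 0.4083, 0.2157]
ee_rot: [3.139, 0.002, 2.743]
wrist_force: [0.6, -0.1, -0.9]
width: 0.0562
```

Run:
```python
from h import *
state(); a=eyes.snapshot("side"); b=eyes.snapshot("top")
cv2.imwrite("pics/end.png",np.vstack([cv2.resize(a[120:270,150:470],None,fx=2,fy=2),cv2.resize(b[90:240,90:410],None,fx=2,fy=2)]))
o=cv2.imread("pics/top0.png"); d=cv2.absdiff(o,b).max(2)[:]
for u,v in((236,201),(295,191)): print("changed px near good cover",(d[v-22:v+22,u-22:u+22]>60).sum())
```

```text
{'time': np.float64(29.15), 'tool_pos': array([0.3761, 0.4083, 0.2157]), 'ee_rot': array([3.1394e+00, 1.7000e-03, 2.7435e+00]), 'wrist_force': array([ 0.5676, -0.147 , -0.9132]), 'width': np.float64(0.0562), 'joint_positions': array([ 7.2470e-01,  9.4800e-02,  1.3424e+00, -6.0000e-04,  1.7016e+00,
       -4.4810e-01])}
changed px near good cover 0
changed px near good cover 0
```

View pics/end.png

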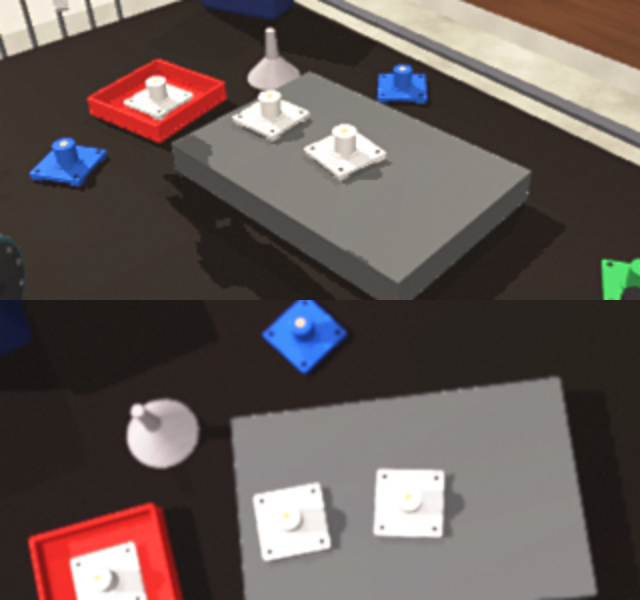

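The cover lies flat, boss up, in the tray at about (157,97) in the upper half. The two good covers are unchanged at (290,520) and (409,503) in the lower half, and the arm is clear, so I hand in.

```bash
python3 -c "
from bench import job
print(job.close_job())"
```

```text
the job is handed in; nothing more can be done
None
```

The twisted cover was the right-hand one (at the smallest y). It now lies flat, boss up, in the red reject tray, and the job is handed in at 29 s of the 72 s allowed.

- **Finding it:** I pressed two adjacent corners on each cover. The left and middle covers were unyielding at both (under 10 N, z steady at 72.2 mm). On the right cover one corner was firm and its neighbour sank about 2 mm at 2.5 N.
- **Rocking:** I pressed its two loose corners alternately, opposite, first, opposite, first, after the finding press. Each sank to 70.3–70.4 mm, and the readings were 7 N or less.
- **Moving it:** I lifted it by the boss (33.7 mm grip, about 3 N weight) and lowered it until the wrist force rose to +3 N, at the height I expected.
- **Last checks:** The final picture shows it lying in the tray. The good covers showed no changed pixels in the top view, and the funnel and the look-alikes in the picture show no sign of having moved. I did not look at the bottle or wrench again; the arm never went near them. No check failed or disagreed.

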